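Trace the flask's seam, then draw its spring lock to the pointer and hold

ROBOT

A 6-joint arm with a two-finger parallel gripper is mounted at the origin on the work surface. World frame = base frame: x ahead of the robot, y to its left, z up, the work surface at z = 0. Lengths are in m, angles in rad, forces in N, time in s.
With the tool pointing down it reaches from about 0.35 to 0.925 m from the base axis. Payload 6.4 kg.
Tool frame: the origin (TCP) lies on the centre line of the jaws, within the pads' length; the fingertips stand 14 mm ahead of it and the grasp point (between the pads) lies 5 mm behind it; z points along the fingers, x is the direction in which the jaws open and shut, and the axes are right-handed (so a half turn about z gives the same grasp; the last joint's range is limited). The gripper opens to 85 mm and grips with 20 to 120 N. Pads are 22 mm wide; open, the fingers measure 114 mm over their backs; the gripper's body (76 mm by 85 mm) begins 54 mm behind the grasp point. The pads swing forward as they close: fully open they stand 13 mm farther back than shut.
Start: joints at [1.153, 0.245, 1.558, -0, 1.339, -0.174], TCP at [0.157, 0.631, 0.245] pointing down, gripper open.
Joint ranges: [-3.13, 3.13], [-1.02, 2.26], [0.13, 2.54], [-0.95, 4.09], [0.21, 2.88], [-2.74, 2.74]. Speed limits (rad/s): [2.57, 2.57, 3.14, 3.14, 3.14, 3.14].

INTERFACE

Orientations are given as a unit quaternion [x, y, z, w].
In Python, from rig import readout, optics, order gives the robot as it stands.
- The arm moves only by the tool play_rows, never from a script. Its argument "moves" is a list of rows, each a list of 7 numbers: the shift along the tool's x, y, z each as a share of 0.4 m, from -1 to 1, then the turn, a rotation vector about the tool's x, y, z each as a share of 180 degrees, from -1 to 1, then the opening in per cent of the stroke, from 0 (shut) to 100 (fully open). A call has exactly 10 rows; each row is the pose to reach, as a shift and turn from the pose commanded when the call began, along the tool's axes at that moment, turning the shorter way round; what a row does not reach only later rows make up. A row lasts 1/12 s, in which the tool goes at most 41.7 mm and 7.16 degrees, less where a joint would pass 70% of its speed; a pose out of reach is approached as far as the arm can. A call with a number of a shift or a turn outside -1 to 1 is refused whole. A call with a gripper value outside its range is refused whole. The fingers move at their own pace and stop on an object; "newtons" is the grip in N (left out, the last holds). Time passes only in rows, so rows that repeat a pose let the fingers close, or fill a call up. It gives the time, the measured TCP pose, the force and the opening at its end, in the units of the state.
- readout.sense(): the state, without advancing time (a new reading comes with each control period).
- optics.capture(name): name is "side" or "top" or "wrist"; returns the picture (480x640x3 uint8, red, green, blue); there is no depth.
- optics.camera_model(name): a dict with "mtx" (3x3 intrinsics, pixels), "R" (3x3) and "t" (3): a world point X has camera coordinates R X + t. Camera axes: x right, y down, z forward; pixel columns grow to the right and rows downward; lengths in m; the calibration is good to about 2 mm. A picture is of the moment at which its call begins: read the wrist's pose just before it. camera_model takes no time and is no camera call; for the wrist camera it gives the pose at the moment of the call.
- order.hand_in(): hands the job in, once; it reports no verdict.
The state is a dict: "t": time; "qpos": joint angles; "joint_vel": joint speeds; "tau": joint torques, N m; "tool_pos": TCP position; "eef_rot": TCP orientation; "contact_force": force on the tool from outside, world axes, zero at the start; "moment": the same for the moment, N m; "finger_gap": finger opening in m.
Only numpy, scipy, OpenCV 4.12 (cv2) and the standard library are available. Lean on these libraries where they do the work, as an engineer would, in place of code of your own. Each camera call takes 0.05 s, during which the arm holds its last target. There are 200 camera calls.

TASK

The pressing flask is still too hot for fingers, so work with the probe from the wooden stand: set its tip down in the groove of the parting seam on top of the flask, at the end away from the lock slide, and guide it slowly (about 2 cm a second) along the whole seam to the other end. Then drop the same probe into the ring eye of the spring-return lock slide and draw the slide out until the middle of the eye is level with the fixed pointer beside it. Finish there, still gripping the probe and holding the slide out against its spring (do not let go or put anything down), without touching the slide with the gripper and leaving the other things on the bench where they are.

Things in the scene. Friction and masses are not known exactly. Their poses are not given: they have to be found in the camera images.
- probe: Loose steel probe, 120 mm long, about 70 g, upright in the wooden stand at the start. Origin at the tip (lower end), z towards the handle. z 0-10: point, 2.4 mm across growing to 6; 10-60: round shaft 6 mm thick; 60-64: collar 24 mm across, rests on the stand; 64-120: square grey handle 15 x 15, sides along x and y.
- probe_tip (a point): The very tip of the probe (same as the probe's origin).
- stand: Fixed plain wooden block 64 x 64 x 70 mm high with an upright 11 mm hole in which the probe hangs by its collar, the tip 10 mm above the bench. Origin: centre of the underside. On the bench's left or right side.
- flask: Fixed aluminium block of two halves, 110 (x) x 90 (y) mm, top 60 mm above the bench, on a dark base plate 12 mm thick, x -180 to +65, y +-55. Origin: bench level under the block's middle; z up. x runs along the seam; the lock slide comes out to -x. The seam is a straight groove in the top, 9 mm wide, 8 deep, open at both ends, x -55 to +55 at y = 0.
- seam_far (a point): Point on the seam's middle line, level with the top face (8 mm above the groove's floor), 5 mm before the seam's end away from the lock slide. The tip counts as in the seam when more than 2 mm below this level.
- seam_near (a point): The same at the seam's other end, above the lock slide.
- lock_slide: Spring-return slide moving out of the flask along its -x, 0 to 60 mm (spring 2 N at rest, + 0.05 N per mm, friction 0.2 N). On its outer end a flat level steel ring eye: 32 mm outside, hole 16, 10 thick, top 44 mm above the bench, 22 mm free below it to the base plate; a 14 mm wide bar joins it to the block. Origin: 9 mm below the centre of the ring's top.
- eye_center (a point): Centre of the ring eye's hole, at its top face; moves with the slide. At rest 90 mm from the flask's middle along -x, 35 mm from the block's face.
- pointer: Fixed pointer on the base plate beside the slide (+y side): a 10 x 12 mm post with a 4 mm wide finger pointing across at the slide, 46 mm above the bench at its top. Origin: foot of the post, 30 mm from the slide's middle line, on the finger's middle line along x; axes as the flask's. 22 to 42 mm further out than the eye at rest.
- pointer_tip (a point): The finger's tip, 20 mm from the slide's middle line.
- bur_block: Bystander: low wooden block 64 x 64 x 30 mm with six small burs standing in it (56 mm in all). Origin: centre of underside.
- plaster_model: Bystander: plaster dental model 55 x 62 x 27 mm. Origin: centre of underside.
- blue_model: Bystander: blue dental model 55 x 62 x 27 mm. Origin: centre of underside.
- jar: Bystander: white jar 48 mm across, 55 mm high. Origin: centre of underside.
- bowl: Bystander: green mixing bowl 110 mm across, 50 mm high. Origin: centre of underside.
- spatula: Bystander: wooden-handled plaster spatula with a square blade, lying flat.
- wax_block: Bystander: wax block 70 x 45 x 22 mm. Origin: centre of underside.
Mind the look-alikes: they are no part of the job. Of the things like the probe, leave any that is black, blue or turquoise; of the rest the smaller one is meant.

How it is judged:
By the outcome, as a careful person would: the job done as asked, in the order asked, and still so for the second after the job is handed in, while the arm keeps its last pose, push and grip.
It also fails if it takes over 58 s, if anything falls off the work surface, if the arm or the gripper's body presses on something with over 40 N, if the wrist force passes 120 N, or if a joint passes its speed limit or range.

## Working session

There is one attempt and no reset: what is moved stays moved. The work goes in short steps, Python scripts to look and compute and a tool call to move; the robot and the scene stay as the last step left them, time stands still between calls to the robot, and variables do not carry over. Pictures are saved under pics/ and viewed, about 8 in all and at most 12, crops included, and the job is handed in when it is done.

Besides the shell and the picture viewer there is one more tool, called after ">>>" as name(argument=value, ...), one argument or row to a line, values as JSON. play_rows: Moves the arm, as the interface text tells. Shift numbers are shares of 0.4 m and turn numbers shares of 180 degrees, none past 1 either way. Its arguments: {"type":"object","properties":{"moves":{"type":"array"},"newtons":{"type":"number"}},"required":["moves"]}

```bash
mkdir -p pics; python3 - <<'E'
from rig import readout, optics, order
import cv2,numpy as np
s=readout.sense();print({k:np.round(v,3).tolist() for k,v in s.items()})
for n in ["side","top"]:
    m=optics.camera_model(n);np.savez('cam_'+n,**{k:np.array(m[k]) for k in("mtx","R","t")})
    print(n,np.round(m["mtx"],1).tolist(),np.round(-np.array(m["R"]).T@m["t"],3),np.round(m["R"],2).tolist())
    cv2.imwrite(f'pics/{n}0.png',optics.capture(n)[:,:,::-1])
E
```

```text
{'t': 0.0, 'qpos': [1.153, 0.246, 1.559, -0.0, 1.339, -0.174], 'joint_vel': [-0.002, -0.001, 0.0, 0.001, 0.0, -0.0], 'tau': [0.001, -42.952, -32.612, -0.0, 0.005, 0.0], 'tool_pos': [0.157, 0.63, 0.244], 'eef_rot': [0.788, 0.616, -0.001, 0.0], 'contact_force': [0.709, 0.741, -0.425], 'moment': [-0.001, -0.007, 0.032], 'finger_gap': 0.085}
side [[535.8, 0.0, 318.8], [0.0, 535.8, 243.1], [0.0, 0.0, 1.0]] [0.317 0.766 1.055] [[-0.97, -0.23, 0.01], [-0.19, 0.75, -0.63], [0.14, -0.62, -0.77]]
top [[438.2, 0.0, 315.2], [0.0, 438.2, 235.9], [0.0, 0.0, 1.0]] [0.404 0.01  1.145] [[-0.02, -1.0, -0.0], [-1.0, 0.02, -0.08], [0.08, -0.0, -1.0]]
```

View pics/top0.png

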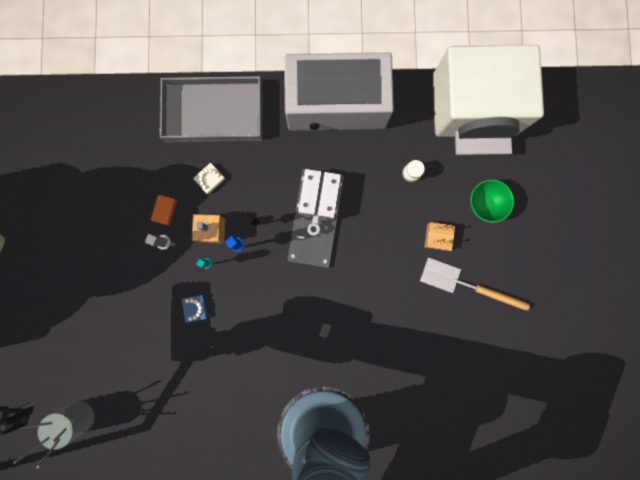

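View pics/side0.png

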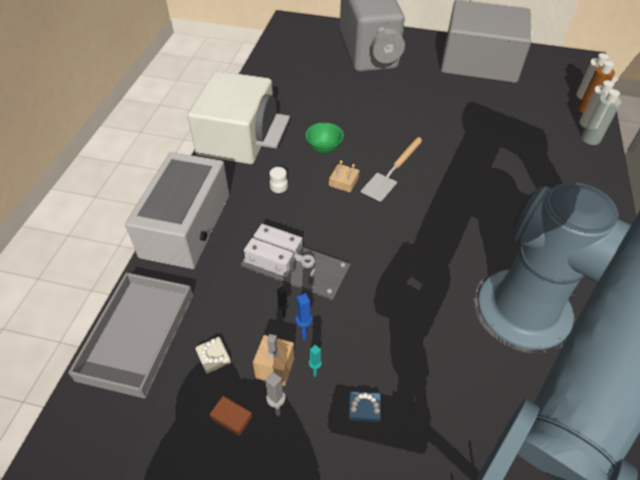

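Probe candidates (top view): grey in the stand (207,228), grey free-standing (158,241), blue (235,243), turquoise (204,263) and black (255,222). The grey one in the wooden stand fits the description. I'll confirm that in one enlarged crop.

```bash
python3 - <<'E'
import cv2,numpy as np
t=cv2.imread('pics/top0.png');s=cv2.imread('pics/side0.png')
a=cv2.resize(t[155:280,140:350],None,fx=3.8,fy=3.8,interpolation=cv2.INTER_CUBIC)[:,:798]
b=cv2.resize(s[220:420,200:360],(400,500),interpolation=cv2.INTER_CUBIC)
b=s[285:420,200:360]; b=cv2.resize(b,None,fx=2.3,fy=2.3*1,interpolation=cv2.INTER_CUBIC)[:, :]
c=cv2.resize(s[215:300,235:355],None,fx=3,fy=3,interpolation=cv2.INTER_CUBIC)
o=np.zeros((600,800,3),np.uint8)
a=cv2.resize(a,(500,int(a.shape[0]*500/a.shape[1])));o[:a.shape[0],:500]=a
o[300:300+300,:360]=cv2.resize(s[285:420,200:360],(356+4,300))
o[300:300+255,400:760]=c
cv2.imwrite('pics/crop1.png',o)
E
```

```text
(no output)
```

View pics/crop1.png

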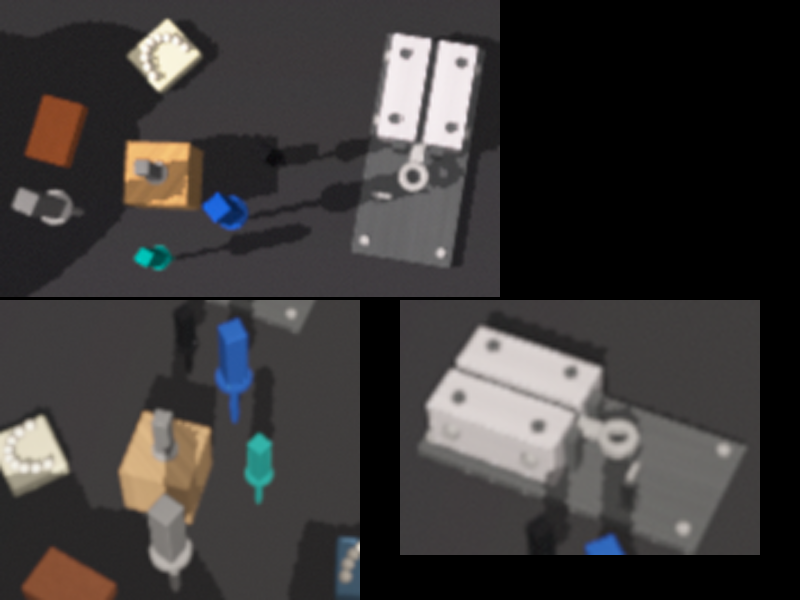

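The grey one in the stand is the smaller grey probe and sits in the wooden block, so it is the target. The bigger grey one stands free at (158,241). Next come the coarse positions.

```bash
cat > h.py <<'E'
import numpy as np,cv2
from scipy.spatial.transform import Rotation as Ro
from rig import readout,optics,order
def cam(n):
    m=optics.camera_model(n);return [np.array(m[k],float) for k in("mtx","R","t")]
def ray(c,p):
    K,R,t=c;d=R.T@np.linalg.solve(K,[p[0],p[1],1]);return -R.T@t,d
def onz(c,p,z):
    o,d=ray(c,p);return o+d*(z-o[2])/d[2]
def proj(c,X):
    K,R,t=c;q=K@(R@np.array(X)+t);return q[:2]/q[2]
def two(c1,p1,c2,p2):
    a,b=ray(c1,p1);e,f=ray(c2,p2)
    s=np.linalg.lstsq(np.c_[b,-f],e-a,rcond=None)[0];P,Q=a+b*s[0],e+f*s[1]
    return (P+Q)/2,np.linalg.norm(P-Q)
def goal(pos,rz=None):
    """shares for target TCP position and tool-x heading (tool down), from measured pose"""
    s=readout.sense();R=Ro.from_quat(s["eef_rot"])
    print('t',s['t'],'pos',np.round(s['tool_pos'],4),'F',np.round(s['contact_force'],1),'gap',round(s['finger_gap'],4))
    sh=R.inv().apply(np.array(pos)-s["tool_pos"])/.4
    x,y=np.cos(rz or 0),np.sin(rz or 0)
    h=np.arctan2(*R.as_matrix()[[1,0],0]);print('tool x heading deg',np.degrees(h))
    tv=np.zeros(3)
    if rz is not None:
        T=Ro.from_matrix(np.array([[x,y,0],[y,-x,0],[0,0,-1]]).T);tv=(R.inv()*T).as_rotvec()/np.pi
    print('shares',np.round(sh,4),np.round(tv,4))
E
python3 - <<'E'
from h import *
ct,cs=cam('top'),cam('side')
t=cv2.imread('pics/top0.png');hsv=cv2.cvtColor(t,cv2.COLOR_BGR2HSV)
m=((hsv[...,2]>170)&(hsv[...,1]<40)).astype(np.uint8)
m2=np.zeros_like(m);m2[160:222,290:350]=m[160:222,290:350]
r=cv2.minAreaRect(cv2.findNonZero(cv2.morphologyEx(m2,cv2.MORPH_OPEN,np.ones((3,3)))));print('flask rect',r)
bp=[onz(ct,p,.06) for p in cv2.boxPoints(r)];print('corners',np.round(bp,3).tolist())
# ring approx
print('ring',onz(ct,(140+413/2.381,155+177/2.381),.044))
for n,p in dict(pin_a=(140+364/2.381,155+240/2.381)).items(): print(n,onz(ct,p,.012))
pt=(140+142/2.381,155+166/2.381)
print('probe top px',pt,onz(ct,pt,.13))
ps=(200+163*160/360,285+(413-300)*135/300)
print('probe two-view',ps,two(ct,pt,cs,ps))
w=cam('wrist');R=Ro.from_quat(readout.sense()['eef_rot']).as_matrix()
o=-w[1].T@w[2];print('wrist cam in tool',R.T@(o-readout.sense()['tool_pos']),(w[1]@R).round(2),w[0])
E
```

```text
flask rect ((317.7162170410156, 196.20269775390625), (37.318565368652344, 50.47048568725586), 9.462323188781738)
corners [[0.541, 0.058, 0.06], [0.667, 0.036, 0.06], [0.65, -0.056, 0.06], [0.525, -0.033, 0.06]]
ring [0.51399437 0.01309253 0.044     ]
pin_a [0.44927767 0.06740877 0.012     ]
probe top px (199.63880722385554, 224.71860562788743) [0.52035531 0.2778509  0.13      ]
probe two-view (272.44444444444446, 335.85) (array([0.51963946, 0.27776343, 0.12986652]), np.float64(0.0014658075685813285))
wrist cam in tool [ 0.00073036 -0.06555985 -0.12954045] [[ 1.   -0.   -0.  ]
 [ 0.    0.97 -0.26]
 [ 0.    0.26  0.97]] [[428.19594019   0.         323.22667607]
 [  0.         428.19594019 244.58317649]
 [  0.           0.           1.        ]]
```

```bash
python3 -c "
from h import *
goal((.52,.278,.26),0.)"
```

```text
t 0.1 pos [0.1567 0.6303 0.2443] F [-0.5 -0.2  1.3] gap 0.0856
tool x heading deg 76.03372165922147
shares [-0.6356  1.094  -0.0385] [3.000e-04 5.000e-04 4.224e-01]
```

>>> play_rows(
  moves=[
    [-0.06,0.1,-0.004,0,0,0.04,50],
    [-0.12,0.2,-0.01,0,0,0.08,50],
    [-0.18,0.3,-0.015,0,0,0.12,50],
    [-0.24,0.4,-0.02,0,0,0.16,50],
    [-0.3,0.5,-0.025,0,0,0.2,50],
    [-0.36,0.6,-0.03,0,0,0.24,50],
    [-0.42,0.7,-0.034,0,0,0.28,50],
    [-0.48,0.8,-0.038,0,0,0.31,50],
    [-0.54,0.9,-0.038,0,0,0.34,50],
    [-0.58,1.0,-0.038,0,0,0.37,50],
  ],
)

```text
t: 0.93
tool_pos: [0.4546, 0.3372, 0.26]
eef_rot: [0.997, 0.08, -0.0, 0.0]
contact_force: [0.5, 1.3, -0.1]
finger_gap: 0.0425
```

```bash
python3 -c "
from h import *
goal((.52,.278,.26),0.)"
```

```text
t 0.9333 pos [0.4546 0.3372 0.26  ] F [ 0.5  1.3 -0.1] gap 0.0425
tool x heading deg 9.158821904635468
shares [ 1.378e-01  1.722e-01 -1.000e-04] [0.     0.0001 0.0509]
```

>>> play_rows(
  moves=[
    [0.05,0.06,0,0,0,0.03,50],
    [0.1,0.12,0,0,0,0.05,50],
    [0.135,0.17,0,0,0,0.05,50],
    [0.135,0.17,0,0,0,0.05,50],
    [0.135,0.17,0,0,0,0.05,50],
    [0.135,0.17,0,0,0,0.05,50],
    [0.135,0.17,0,0,0,0.05,50],
    [0.135,0.17,0,0,0,0.05,50],
    [0.135,0.17,0,0,0,0.05,50],
    [0.135,0.17,0,0,0,0.05,50],
  ],
)

```text
t: 1.77
tool_pos: [0.5178, 0.2815, 0.2602]
eef_rot: [1.0, 0.004, 0.0, -0.0]
contact_force: [-0.3, -0.6, -0.9]
finger_gap: 0.0424
```

```bash
python3 - <<'E'
from h import *
goal((.52,.278,.26),0.)
w=cam('wrist');cv2.imwrite('pics/w1.png',optics.capture('wrist')[:,:,::-1]);np.save('w1.npy',np.array(w,dtype=object),allow_pickle=True)
print('expected probe px',proj(w,(.52,.278,.13)))
E
```

```text
t 1.7667 pos [0.5178 0.2815 0.2602] F [-0.3 -0.6 -0.9] gap 0.0424
tool x heading deg 0.4975183580397282
shares [0.0054 0.0087 0.0004] [-0.     -0.      0.0028]Traceback (most recent call last):
  File "<stdin>", line 3, in <module>
ValueError: could not broadcast input array from shape (3,3) into shape (3,)
```

View pics/w1.png

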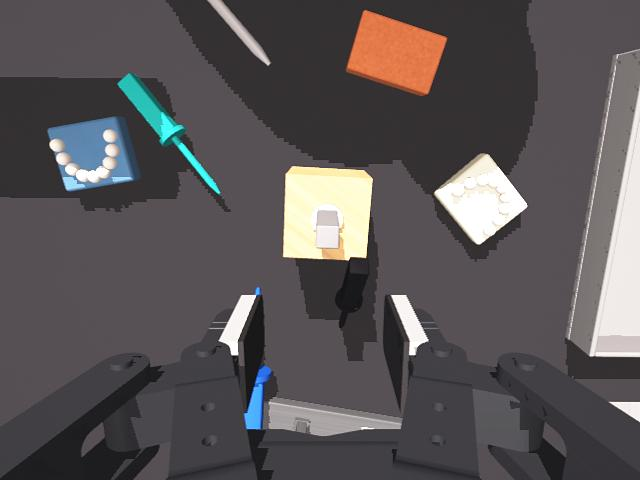

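```bash
python3 - <<'E'
from h import *
import pickle
w=cam('wrist');pickle.dump(w,open('w1.pkl','wb'))
im=optics.capture('wrist')[:,:,::-1];cv2.imwrite('pics/w1.png',im)
print('expected probe px',proj(w,(.52,.278,.13)),proj(w,(.52,.278,.0)))
ct=cam('top')
for z in(0,.07,.13,.15):print(z,'black wrist',onz(w,(355,262),z),onz(w,(350,298),z),'top',onz(ct,(255,222),z))
c=im[150:350,240:440];cv2.imwrite('pics/c2.png',cv2.resize(c,(600,600),interpolation=cv2.INTER_CUBIC))
E
```

```text
expected probe px [326.757969   245.41319143] [325.5797943  209.06833981]
0 black wrist [0.54855478 0.22728107 0.        ] [0.54473165 0.19059659 0.        ] top [0.54013681 0.16660834 0.        ]
0.07 black wrist [0.54289155 0.24882051 0.07      ] [0.53975514 0.21872536 0.07      ] top [0.53184286 0.15705091 0.07      ]
0.13 black wrist [0.53803736 0.26728289 0.13      ] [0.53548956 0.24283572 0.13      ] top [0.52473376 0.14885883 0.13      ]
0.15 black wrist [0.53641929 0.27343702 0.15      ] [0.5340677  0.25087251 0.15      ] top [0.52236406 0.14612814 0.15      ]
```

View pics/c2.png

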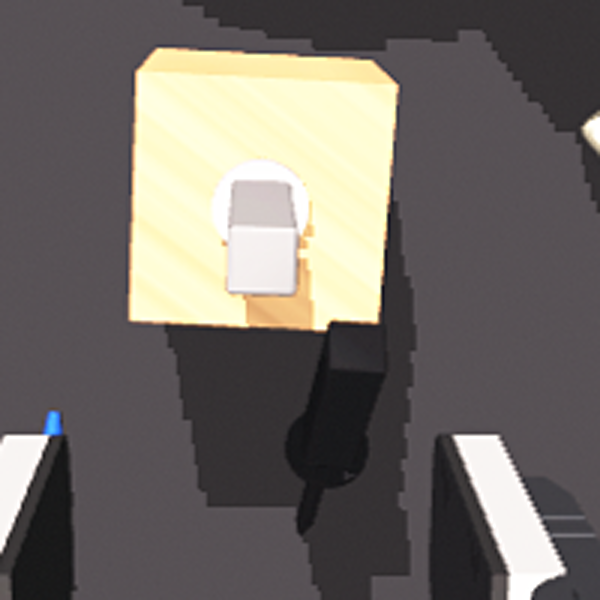

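The grey probe in the stand is clear in the crop: handle top face centred at crop (262,260), which is wrist pixel (327,237), with its sides along world x and y. The loose look-alikes have fallen over, and the black one at (350,295) leans low on the stand's −y side.

```bash
python3 - <<'E'
from h import *
w=cam('wrist')
print('handle top',onz(w,(327.3,236.7),.13),'collar',onz(w,(240+262/3,150+205/3),.074))
print('stand top',onz(w,(327,216.7),.07))
goal((.52,.282,.13),0.)
cv2.imwrite('pics/top1.png',optics.capture('top')[:,:,::-1])
E
```

```text
handle top [0.52036901 0.28351876 0.13      ] collar [0.52092437 0.28399976 0.074     ]
stand top [0.52070445 0.28446028 0.07      ]
t 1.8667 pos [0.518  0.2812 0.2602] F [-0.2  0.6 -0.2] gap 0.0428
tool x heading deg 0.4711074632658219
shares [ 0.005  -0.0019  0.3254] [-0.     -0.      0.0026]
```

>>> play_rows(
  moves=[
    [0.006,-0.0065,0.05,0,0,0.003,50],
    [0.006,-0.0065,0.1,0,0,0.003,50],
    [0.006,-0.0065,0.15,0,0,0.003,50],
    [0.006,-0.0065,0.2,0,0,0.003,50],
    [0.006,-0.0065,0.25,0,0,0.003,50],
    [0.006,-0.0065,0.3,0,0,0.003,50],
    [0.006,-0.0065,0.35,0,0,0.003,50],
    [0.006,-0.0065,0.39,0,0,0.003,50],
    [0.006,-0.0065,0.408,0,0,0.003,50],
    [0.006,-0.0065,0.408,0,0,0.003,50],
  ],
)

```text
t: 2.75
tool_pos: [0.5193, 0.2831, 0.0949]
eef_rot: [1.0, -0.001, -0.002, 0.001]
contact_force: [-0.1, -0.6, 0.4]
finger_gap: 0.0427
```

>>> play_rows(
  newtons=60,
  moves=[
    [0,0,0,0,0,0,40],
    [0,0,0,0,0,0,30],
    [0,0,0,0,0,0,20],
    [0,0,0,0,0,0,10],
    [0,0,0,0,0,0,5],
    [0,0,0,0,0,0,5],
    [0,0,0,0,0,0,5],
    [0,0,0,0,0,0,5],
    [0,0,0,0,0,0,5],
    [0,0,0,0,0,0,5],
  ],
)

```text
t: 3.58
tool_pos: [0.5217, 0.2838, 0.0985]
eef_rot: [1.0, -0.001, 0.001, -0.0]
contact_force: [-0.1, -1.4, 7.2]
finger_gap: 0.0142
```

```bash
python3 - <<'E'
from h import *
goal((.52,.2838,.25),0.)
cv2.imwrite('pics/w2.png',optics.capture('wrist')[:,:,::-1])
ct=cam('top');im=cv2.imread('pics/top1.png')
cv2.imwrite('pics/t1c.png',cv2.resize(im[150:290,150:350],(800,560),interpolation=cv2.INTER_CUBIC))
E
```

```text
t 3.5833 pos [0.5217 0.2838 0.0985] F [-0.1 -1.4  7.2] gap 0.0142
tool x heading deg -0.10650007555325817
shares [-3.300e-03 -2.000e-04 -3.788e-01] [-0.0003 -0.0007 -0.0006]
```

View pics/t1c.png

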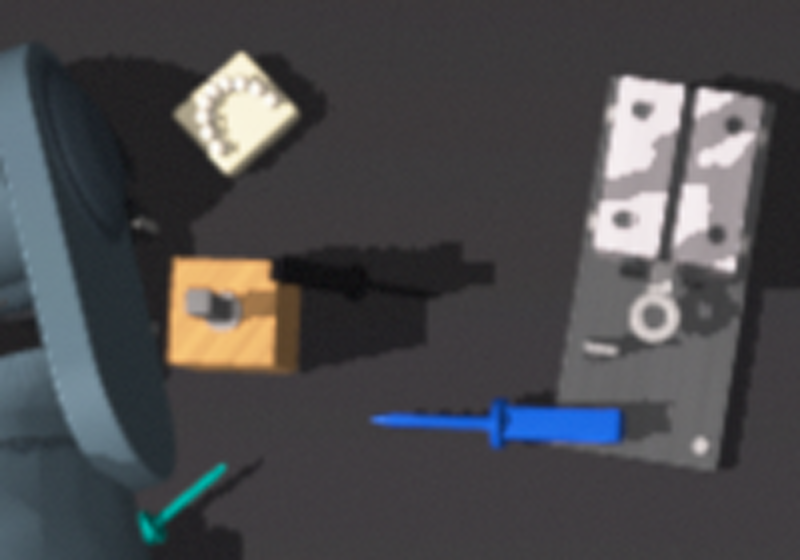

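>>> play_rows(
  moves=[
    [0,0,-0.02,0,0,0,5],
    [0,0,-0.05,0,0,0,5],
    [0,0,-0.08,0,0,0,5],
    [0,0,-0.12,0,0,0,5],
    [0,0,-0.16,0,0,0,5],
    [0,0,-0.2,0,0,0,5],
    [0,0,-0.24,0,0,0,5],
    [0,0,-0.28,0,0,0,5],
    [0,0,-0.3,0,0,0,5],
    [0,0,-0.3,0,0,0,5],
  ],
)

```text
t: 4.47
tool_pos: [0.522, 0.2839, 0.2202]
eef_rot: [1.0, -0.001, 0.003, -0.001]
contact_force: [-0.3, 0.8, -0.4]
finger_gap: 0.014
```

```bash
python3 - <<'E'
from h import *
w=cam('wrist');cv2.imwrite('pics/w3.png',optics.capture('wrist')[:,:,::-1])
s=readout.sense();R=Ro.from_quat(s['eef_rot'])
for d in(-.02,.08): print(proj(w,s['tool_pos']+R.apply([0,0,.087])) )
print(s['contact_force'])
ct=cam('top');q=lambda x,y,z:onz(ct,(150+x/4,150+y/4),z).round(4)
for n,a in dict(gfar=(694,85,.06),gnear=(667,255,.06),eye=(654,316,.044),ptip=(618,350,.046),proot=(586,346,.046),nl=(593,250,.06),nr=(735,271,.06),fl=(612,75,.06),fr=(768,98,.06),blue=(622,405,.03)).items(): print(n,q(*a))
goal((.52,.15,.23),np.radians(-10))
E
```

```text
[321.69186269 259.91485433]
[321.69186269 259.91485433]
[ 0.28921644  0.27715986 -1.76351311]
gfar [ 0.6589 -0.0144  0.06  ]
gnear [0.5514 0.0042 0.06  ]
eye [0.5149 0.013  0.044 ]
ptip [0.4935 0.0359 0.046 ]
proot [0.4963 0.056  0.046 ]
nl [0.5552 0.0504 0.06  ]
nr [ 0.5407 -0.038   0.06  ]
fl [0.6661 0.0371 0.06  ]
fr [ 0.6498 -0.0608  0.06  ]
blue [0.4596 0.0342 0.03  ]
t 4.5167 pos [0.5212 0.2837 0.2184] F [ 0.3  0.3 -1.8] gap 0.0143
tool x heading deg -0.10845279186630188
shares [-0.0023  0.3341 -0.0294] [-0.0003 -0.0008  0.055 ]
```

View pics/w3.png

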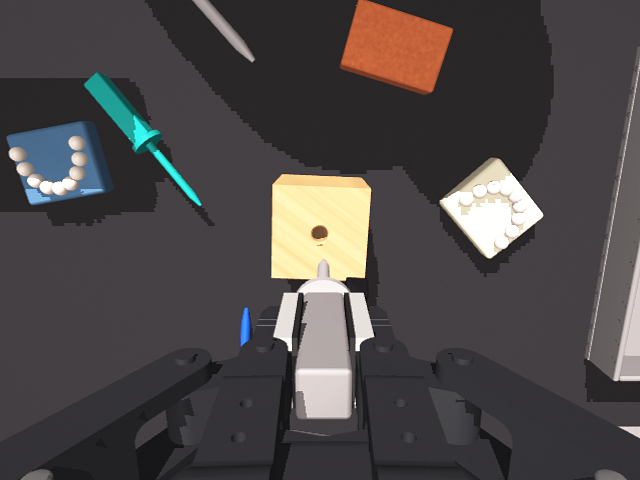

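Probe is held firmly and straight: tip at (323,261), predicted (322,260), so the tip is about 88 mm ahead of the TCP. Now a near look at the flask from above the seam.

>>> play_rows(
  moves=[
    [0.005,0.05,0,0,0,0.005,5],
    [0.015,0.13,0,0,0,0.01,5],
    [0.025,0.22,0,0,0,0.02,5],
    [0.035,0.31,0,0,0,0.03,5],
    [0.045,0.4,0,0,0,0.04,5],
    [0.055,0.49,0,0,0,0.05,5],
    [0.065,0.58,0,0,0,0.053,5],
    [0.075,0.67,0,0,0,0.053,5],
    [0.085,0.76,0,0,0,0.053,5],
    [0.085,0.82,0,0,0,0.053,5],
  ],
)

```text
t: 5.35
tool_pos: [0.5536, -0.0474, 0.2157]
eef_rot: [0.996, -0.085, -0.001, 0.0]
contact_force: [1.1, -0.3, -0.8]
finger_gap: 0.0143
```

>>> play_rows(
  moves=[
    [0,0.02,0,0,0,0,5],
    [0,0.03,0,0,0,0,5],
    [0,0.03,0,0,0,0,5],
    [0,0.03,0,0,0,0,5],
    [0,0.03,0,0,0,0,5],
    [0,0.03,0,0,0,0,5],
    [0,0.03,0,0,0,0,5],
    [0,0.03,0,0,0,0,5],
    [0,0.03,0,0,0,0,5],
    [0,0.03,0,0,0,0,5],
  ],
)

```text
t: 6.18
tool_pos: [0.5521, -0.0562, 0.2169]
eef_rot: [0.996, -0.084, 0.0, -0.0]
contact_force: [0.0, -0.6, -0.6]
finger_gap: 0.014
```

```bash
python3 - <<'E'
from h import *
import pickle
w=cam('wrist');im=optics.capture('wrist')[:,:,::-1];cv2.imwrite('pics/w4.png',im);pickle.dump(w,open('w4.pkl','wb'))
goal((.66,-.014,.2),np.radians(-9.5))
s=readout.sense();R=Ro.from_quat(s['eef_rot']);print('tip pred',proj(w,s['tool_pos']+R.apply([0,0,.088])),s['tool_pos'],s['eef_rot'])
E
```

```text
t 6.2333 pos [ 0.5521 -0.0563  0.2169] F [-0.4 -0.3 -0.3] gap 0.0142
tool x heading deg -9.63843526293616
shares [ 0.2483 -0.1494  0.0424] [ 0.     -0.     -0.0008]
tip pred [324.04720078 259.80811539] [ 0.55206296 -0.0562919   0.21693838] [ 9.96464736e-01 -8.40120736e-02  3.81686735e-05  1.34680861e-05]
```

View pics/w4.png

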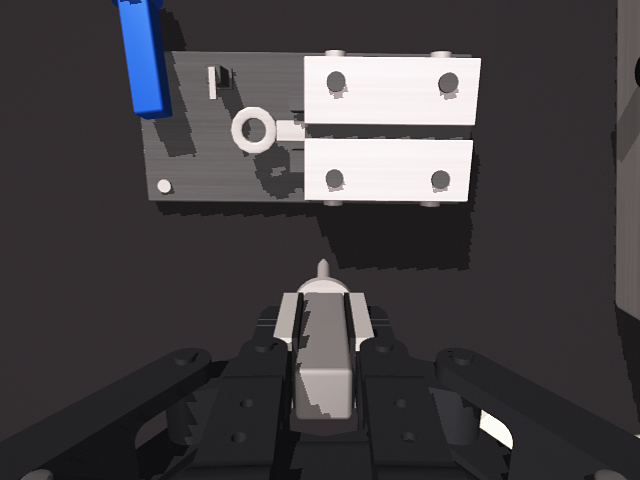

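```bash
python3 - <<'E'
from h import *
import pickle
w=pickle.load(open('w4.pkl','rb'));im=cv2.imread('pics/w4.png');g=cv2.cvtColor(im,cv2.COLOR_BGR2GRAY).astype(int)
P=[]
for u in range(315,465,3):
    c=g[105:160,u]<150
    v=np.where(c)[0]+105
    if 8<len(v)<25:P.append((u,v.min()-.5,v.max()+.5))
P=np.array(P);print(P[::8])
mid=np.array([onz(w,(u,(a+b)/2),.06) for u,a,b in P]);wid=[np.linalg.norm(onz(w,(u,a),.06)-onz(w,(u,b),.06)) for u,a,b in P]
print('width',np.median(wid))
f=np.polyfit(mid[:,0],mid[:,1],1);print('line',f,np.degrees(np.arctan(f[0])),'resid',np.std(mid[:,1]-np.polyval(f,mid[:,0])))
m=(g>200).astype(np.uint8);m[:,:296]=0;m[:45]=0;m[205:]=0;m[:,490:]=0
for v in(70,110,150,190): 
    c=np.where(m[v]>0)[0];print(v,c.min(),c.max(),[onz(w,(k,v),.06).round(4) for k in(c.min()-.5,c.max()+.5)])
# ring
r=(g>135).astype(np.uint8);r[:100]=0;r[160:]=0;r[:,:225]=0;r[:,285:]=0
cs,h=cv2.findContours(r,cv2.RETR_CCOMP,cv2.CHAIN_APPROX_NONE)
for c,hh in zip(cs,h[0]):
    if cv2.contourArea(c)>100:
        e=cv2.fitEllipse(c);print('ring',hh[3],e,onz(w,e[0],.044))
p=(g>135).astype(np.uint8);p[:50]=0;p[110:]=0;p[:,:195]=0;p[:,240:]=0
b=cv2.minAreaRect(cv2.findNonZero(p));print('finger',b,[onz(w,q,.046).round(4) for q in cv2.boxPoints(b)],onz(w,b[0],.046))
u=np.array([1,f[0]]);u/=np.linalg.norm(u);print('u',u)
E
```

```text
[[315.  123.5 137.5]
 [339.  123.5 138.5]
 [363.  123.5 138.5]
 [387.  123.5 138.5]
 [411.  124.5 138.5]
 [435.  124.5 139.5]
 [459.  124.5 139.5]]
width 0.00937898327125217
line [-0.17866954  0.10973361] -10.130119086270017 resid 0.00012500773220019748
70 304 479 [array([0.5566, 0.0473, 0.06  ]), array([0.665, 0.029, 0.06 ])]
110 305 475 [array([0.553 , 0.0237, 0.06  ]), array([0.6607, 0.0056, 0.06  ])]
150 305 471 [array([ 0.5486, -0.0009,  0.06  ]), array([ 0.6562, -0.019 ,  0.06  ])]
190 305 467 [array([ 0.5439, -0.0266,  0.06  ]), array([ 0.6515, -0.0447,  0.06  ])]
ring -1 ((255.96534729003906, 129.57315063476562), (44.15467834472656, 53.09415054321289), 95.85974884033203) [0.51753497 0.01751964 0.044     ]
ring 0 ((253.22853088378906, 129.587890625), (24.53190803527832, 25.765466690063477), 145.10459899902344) [0.51569184 0.01782045 0.044     ]
finger ((211.54751586914062, 82.49774169921875), (31.297870635986328, 6.563991546630859), 87.27368927001953) [array([0.4947, 0.0614, 0.046 ]), array([0.499 , 0.0609, 0.046 ]), array([0.4955, 0.0418, 0.046 ]), array([0.4912, 0.0424, 0.046 ])] [0.49510798 0.0517119  0.046     ]
u [ 0.98441086 -0.17588423]
```

Everything agrees with the given sizes:
- Groove: 9.4 mm wide, 109 mm long, heading −10.1°.
- Eye: at 90 mm from the middle, within 0.5 mm.
- Pointer: 26.6 mm beyond the eye.

Next I move above the seam's far end.

>>> play_rows(
  moves=[
    [0.03,-0.02,0,0,0,0.0027,5],
    [0.08,-0.055,0,0,0,0.0027,5],
    [0.13,-0.09,0,0,0,0.0027,5],
    [0.18,-0.125,0.02,0,0,0.0027,5],
    [0.22,-0.15,0.05,0,0,0.0027,5],
    [0.238,-0.164,0.08,0,0,0.0027,5],
    [0.238,-0.164,0.105,0,0,0.0027,5],
    [0.238,-0.164,0.117,0,0,0.0027,5],
    [0.238,-0.164,0.117,0,0,0.0027,5],
    [0.238,-0.164,0.117,0,0,0.0027,5],
  ],
)

```text
t: 7.07
tool_pos: [0.6563, -0.0081, 0.1701]
eef_rot: [0.996, -0.089, -0.0, 0.0]
contact_force: [-0.4, -0.1, 0.0]
finger_gap: 0.014
```

```bash
python3 - <<'E'
from h import *
w=cam('wrist');im=optics.capture('wrist')[:,:,::-1];cv2.imwrite('pics/w5.png',im)
goal((.6568,-.0076,.1415),np.radians(-10.13))
s=readout.sense();R=Ro.from_quat(s['eef_rot']);tp=s['tool_pos']+R.apply([0,0,.088]);p=proj(w,tp)
print('tip pred',p,tp,'far',proj(w,(.6568,-.0076,.06)),'near',proj(w,(.5524,.0110,.06)))
c=im[170:310,180:380];cv2.imwrite('pics/c5.png',cv2.resize(c,(800,560),interpolation=cv2.INTER_CUBIC))
E
```

```text
t 7.1167 pos [ 0.6567 -0.0081  0.1708] F [-0.9 -1.3 -0.2] gap 0.0142
tool x heading deg -10.170786629302558
shares [-0.0001 -0.0014  0.0733] [ 0.     -0.0002 -0.0002]
tip pred [325.05164767 260.02620013] [ 0.65676875 -0.00815687  0.08281687] far [324.80096834 247.67747341] near [142.00777651 247.6473273 ]
```

View pics/c5.png

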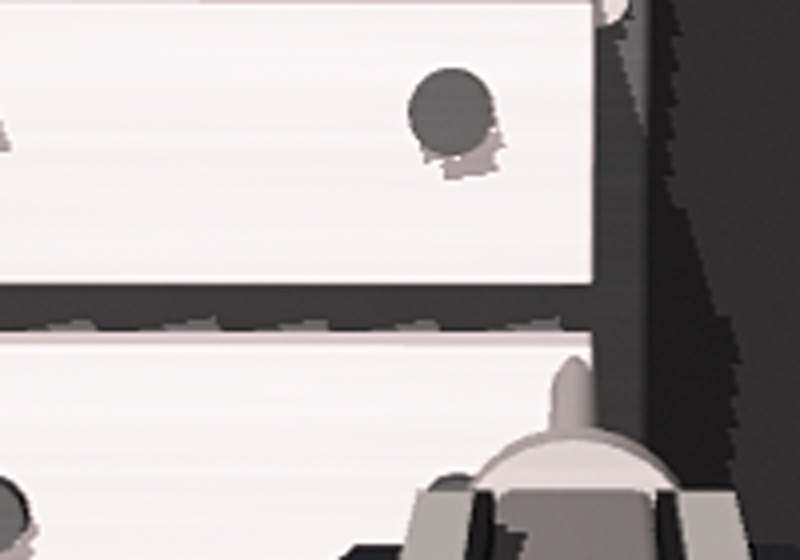

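>>> play_rows(
  moves=[
    [0,0,0.01,0,0,0,5],
    [0,0,0.02,0,0,0,5],
    [0,0,0.03,0,0,0,5],
    [0,0,0.04,0,0,0,5],
    [0,0,0.05,0,0,0,5],
    [0,0,0.06,0,0,0,5],
    [0,0,0.066,0,0,0,5],
    [0,0,0.07,0,0,0,5],
    [0,0,0.072,0,0,0,5],
    [0,0,0.072,0,0,0,5],
  ],
)

```text
t: 7.95
tool_pos: [0.6568, -0.0076, 0.1411]
eef_rot: [0.996, -0.088, -0.0, 0.0]
contact_force: [-0.1, -0.3, -1.4]
finger_gap: 0.0142
```

```bash
python3 - <<'E'
from h import *
w=cam('wrist');im=optics.capture('wrist')[:,:,::-1];cv2.imwrite('pics/w6.png',im)
goal((.5524,.0107,.1415),np.radians(-10.13));s=readout.sense();print(s['moment'])
c=im[190:290,240:390];cv2.imwrite('pics/c6.png',cv2.resize(c,None,fx=5,fy=5,interpolation=cv2.INTER_CUBIC))
E
```

```text
t 8.0 pos [ 0.657  -0.0077  0.1413] F [-0.1 -0.4 -0.2] gap 0.0142
tool x heading deg -10.13487240330586
shares [-0.2654  0.0007 -0.0004] [ 0. -0. -0.]
[-0.01076796 -0.01782419  0.0050654 ]
```

View pics/c6.png

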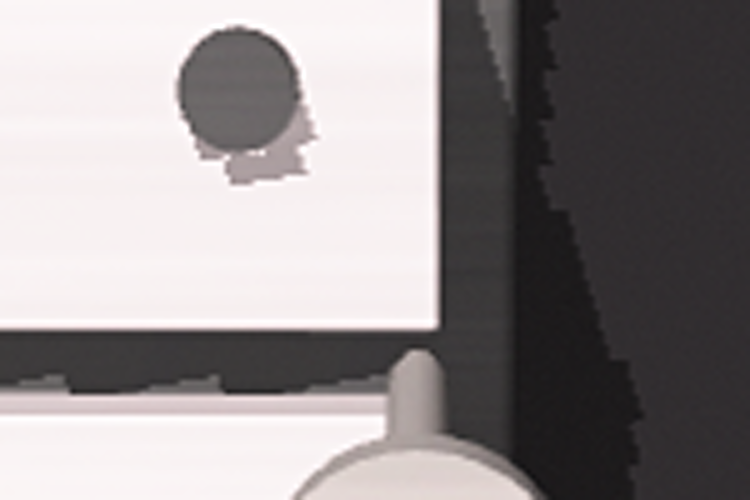

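The tip sits in the groove on its middle line (crop tip (418,352), groove opening rows 328–412), about 2.5 mm from the far end with no contact load. Now I trace the seam at 18 mm/s.

>>> play_rows(
  moves=[
    [-0.00375,0,0,0,0,0,5],
    [-0.0075,0,0,0,0,0,5],
    [-0.01125,0,0,0,0,0,5],
    [-0.015,0,0,0,0,0,5],
    [-0.01875,0,0,0,0,0,5],
    [-0.0225,0,0,0,0,0,5],
    [-0.02625,0,0,0,0,0,5],
    [-0.03,0,0,0,0,0,5],
    [-0.03375,0,0,0,0,0,5],
    [-0.0375,0,0,0,0,0,5],
  ],
)

```text
t: 8.83
tool_pos: [0.642, -0.005, 0.1413]
eef_rot: [0.996, -0.088, 0.0, 0.0]
contact_force: [0.1, 0.3, -0.3]
finger_gap: 0.0141
```

>>> play_rows(
  moves=[
    [-0.00375,0,0,0,0,0,5],
    [-0.0075,0,0,0,0,0,5],
    [-0.01125,0,0,0,0,0,5],
    [-0.015,0,0,0,0,0,5],
    [-0.01875,0,0,0,0,0,5],
    [-0.0225,0,0,0,0,0,5],
    [-0.02625,0,0,0,0,0,5],
    [-0.03,0,0,0,0,0,5],
    [-0.03375,0,0,0,0,0,5],
    [-0.0375,0,0,0,0,0,5],
  ],
)

```text
t: 9.67
tool_pos: [0.6272, -0.0024, 0.1413]
eef_rot: [0.996, -0.088, -0.0, 0.0]
contact_force: [1.1, 0.1, -0.6]
finger_gap: 0.014
```

>>> play_rows(
  moves=[
    [-0.00375,0,0,0,0,0,5],
    [-0.0075,0,0,0,0,0,5],
    [-0.01125,0,0,0,0,0,5],
    [-0.015,0,0,0,0,0,5],
    [-0.01875,0,0,0,0,0,5],
    [-0.0225,0,0,0,0,0,5],
    [-0.02625,0,0,0,0,0,5],
    [-0.03,0,0,0,0,0,5],
    [-0.03375,0,0,0,0,0,5],
    [-0.0375,0,0,0,0,0,5],
  ],
)

```text
t: 10.5
tool_pos: [0.6125, 0.0003, 0.1413]
eef_rot: [0.996, -0.088, 0.0, -0.0]
contact_force: [-0.7, 0.7, -0.5]
finger_gap: 0.0144
```

```bash
python3 - <<'E'
from h import *
goal((.5524,.0107,.1415),np.radians(-10.13))
E
```

```text
t 10.5 pos [6.125e-01 3.000e-04 1.413e-01] F [-0.7  0.7 -0.5] gap 0.0144
tool x heading deg -10.134243792151688
shares [-0.1524  0.0007 -0.0004] [-0. -0. -0.]
```

Tracking is straight and free of contact, so I continue.

>>> play_rows(
  moves=[
    [-0.00375,0,0,0,0,0,5],
    [-0.0075,0,0,0,0,0,5],
    [-0.01125,0,0,0,0,0,5],
    [-0.015,0,0,0,0,0,5],
    [-0.01875,0,0,0,0,0,5],
    [-0.0225,0,0,0,0,0,5],
    [-0.02625,0,0,0,0,0,5],
    [-0.03,0,0,0,0,0,5],
    [-0.03375,0,0,0,0,0,5],
    [-0.0375,0,0,0,0,0,5],
  ],
)

```text
t: 11.33
tool_pos: [0.5977, 0.0029, 0.1413]
eef_rot: [0.996, -0.088, 0.0, 0.0]
contact_force: [0.2, 0.3, 0.4]
finger_gap: 0.0139
```

>>> play_rows(
  moves=[
    [-0.00375,0,0,0,0,0,5],
    [-0.0075,0,0,0,0,0,5],
    [-0.01125,0,0,0,0,0,5],
    [-0.015,0,0,0,0,0,5],
    [-0.01875,0,0,0,0,0,5],
    [-0.0225,0,0,0,0,0,5],
    [-0.02625,0,0,0,0,0,5],
    [-0.03,0,0,0,0,0,5],
    [-0.03375,0,0,0,0,0,5],
    [-0.0375,0,0,0,0,0,5],
  ],
)

```text
t: 12.17
tool_pos: [0.5829, 0.0055, 0.1413]
eef_rot: [0.996, -0.088, -0.0, 0.0]
contact_force: [0.1, 0.1, -0.6]
finger_gap: 0.0142
```

>>> play_rows(
  moves=[
    [-0.00375,0,0,0,0,0,5],
    [-0.0075,0,0,0,0,0,5],
    [-0.01125,0,0,0,0,0,5],
    [-0.015,0,0,0,0,0,5],
    [-0.01875,0,0,0,0,0,5],
    [-0.0225,0,0,0,0,0,5],
    [-0.02625,0,0,0,0,0,5],
    [-0.03,0,0,0,0,0,5],
    [-0.03375,0,0,0,0,0,5],
    [-0.0375,0,0,0,0,0,5],
  ],
)

```text
t: 13.0
tool_pos: [0.5681, 0.0082, 0.1413]
eef_rot: [0.996, -0.088, -0.0, -0.0]
contact_force: [1.0, -0.1, -1.0]
finger_gap: 0.0138
```

>>> play_rows(
  moves=[
    [-0.00375,0,0,0,0,0,5],
    [-0.0075,0,0,0,0,0,5],
    [-0.01125,0,0,0,0,0,5],
    [-0.015,0,0,0,0,0,5],
    [-0.01875,0,0,0,0,0,5],
    [-0.0225,0,0,0,0,0,5],
    [-0.02625,0,0,0,0,0,5],
    [-0.03,0,0,0,0,0,5],
    [-0.03375,0,0,0,0,0,5],
    [-0.0375,0,0,0,0,0,5],
  ],
)

```text
t: 13.83
tool_pos: [0.5534, 0.0108, 0.1413]
eef_rot: [0.996, -0.088, -0.0, 0.0]
contact_force: [0.9, 0.7, -1.1]
finger_gap: 0.0142
```

```bash
python3 - <<'E'
from h import *
w=cam('wrist');im=optics.capture('wrist')[:,:,::-1];cv2.imwrite('pics/w7.png',im)
goal((.5157,.0178,.1415),np.radians(-10.13))
g=cv2.cvtColor(im,cv2.COLOR_BGR2GRAY).astype(int)
for v in(200,215,225,235,280):
  c=np.where(g[v,240:500]>200)[0]+240;print(v,c.min(),onz(w,(c.min()-.5,v),.06))
E
```

```text
t 13.8833 pos [0.5531 0.0109 0.1412] F [ 0.1 -0.2 -1.1] gap 0.0143
tool x heading deg -10.132486945142375
shares [-0.0952 -0.0005 -0.0006] [-0.      0.0001 -0.    ]
200 319 [0.5563969  0.04367808 0.06      ]
215 319 [0.55505511 0.03624555 0.06      ]
225 319 [0.55414693 0.03121493 0.06      ]
235 240 [0.51384395 0.03311684 0.06      ]
280 250 [0.51357104 0.00869299 0.06      ]
```

>>> play_rows(
  moves=[
    [0,0,-0.015,0,0,0,5],
    [0,0,-0.035,0,0,0,5],
    [0,0,-0.055,0,0,0,5],
    [0,0,-0.06,0,0,0,5],
    [-0.02,0,-0.06,0,0,0,5],
    [-0.05,0,-0.06,0,0,0,5],
    [-0.08,0,-0.06,0,0,0,5],
    [-0.092,0,-0.06,0,0,0,5],
    [-0.092,0,-0.06,0,0,0,5],
    [-0.092,0,-0.06,0,0,0,5],
  ],
)

```text
t: 14.72
tool_pos: [0.5172, 0.0173, 0.1654]
eef_rot: [0.996, -0.088, 0.0, 0.0]
contact_force: [-0.2, 0.5, -1.2]
finger_gap: 0.0143
```

```bash
python3 - <<'E'
from h import *
w=cam('wrist');im=optics.capture('wrist')[:,:,::-1];cv2.imwrite('pics/w8.png',im)
goal((.5166,.0176,.110),np.radians(-10.13))
s=readout.sense();R=Ro.from_quat(s['eef_rot'])
print('tip',proj(w,s['tool_pos']+R.apply([-.0009,0,.088])),'eye',proj(w,(.5160,.0175,.044)))
c=im[150:300,180:380];cv2.imwrite('pics/c8.png',cv2.resize(c,(800,600),interpolation=cv2.INTER_CUBIC))
E
```

```text
t 14.7667 pos [0.5176 0.0172 0.1655] F [-0.2  0.2 -0.5] gap 0.0144
tool x heading deg -10.137596291899285
shares [-0.0027 -0.0006  0.1387] [ 0.     -0.0002 -0.    ]
tip [323.04574311 259.73144589] eye [321.7555855  243.66634219]
```

View pics/c8.png

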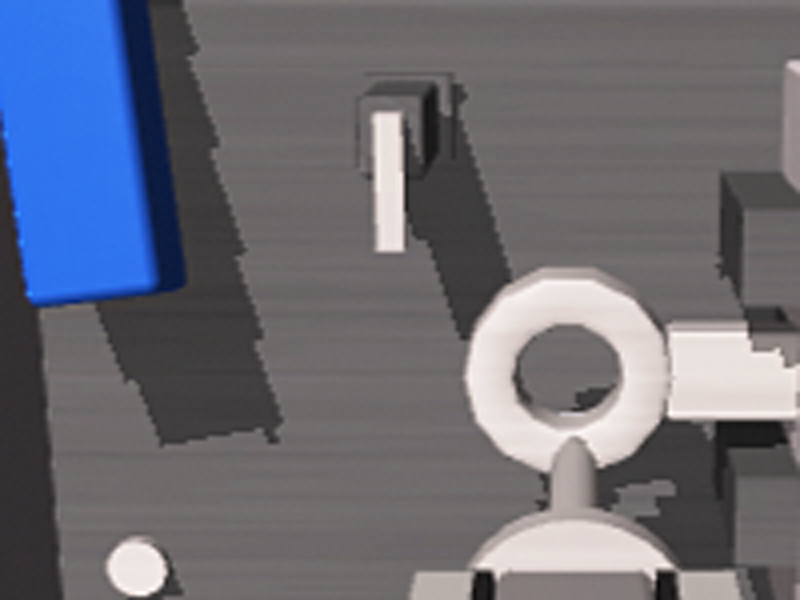

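>>> play_rows(
  moves=[
    [-0.002,-0.0005,0.02,0,0,0,5],
    [-0.002,-0.0005,0.04,0,0,0,5],
    [-0.002,-0.0005,0.06,0,0,0,5],
    [-0.002,-0.0005,0.08,0,0,0,5],
    [-0.002,-0.0005,0.095,0,0,0,5],
    [-0.002,-0.0005,0.11,0,0,0,5],
    [-0.002,-0.0005,0.12,0,0,0,5],
    [-0.002,-0.0005,0.13,0,0,0,5],
    [-0.002,-0.0005,0.137,0,0,0,5],
    [-0.002,-0.0005,0.137,0,0,0,5],
  ],
)

```text
t: 15.6
tool_pos: [0.5163, 0.0177, 0.1099]
eef_rot: [0.996, -0.088, -0.0, -0.0]
contact_force: [-0.4, 0.5, -0.9]
finger_gap: 0.0142
```

```bash
cat > ring.py <<'E'
from h import *
U=np.array([.98441,-.17588]);M=np.array([.6046,.0017])
def meas(name):
    w=cam('wrist');im=optics.capture('wrist')[:,:,::-1];cv2.imwrite(f'pics/{name}.png',im)
    s=readout.sense();print('t',s['t'],'pos',s['tool_pos'].round(4) if hasattr(s['tool_pos'],'round') else s['tool_pos'],'F',np.round(s['contact_force'],1),'M',np.round(s['moment'],2),'gap',s['finger_gap'])
    print('tcp u',(np.array(s['tool_pos'])[:2]-M)@U)
    g=cv2.cvtColor(im,cv2.COLOR_BGR2GRAY)
    # pointer finger: bright elongated blob near its expected place
    out={}
    e=proj(w,(.4951,.0517,.046));m=np.zeros_like(g);x,y=e.astype(int);m[max(y-25,0):y+40,max(x-14,0):x+16]=1
    n,l,st,ce=cv2.connectedComponentsWithStats(((g>150)&(m>0)).astype(np.uint8))
    k=1+np.argmax(st[1:,4]);print('finger bbox',st[k])
    top,bot=st[k][1],st[k][1]+st[k][3]
    tip=np.mean(np.argwhere(l[bot-6:bot-1]==k),0)[::-1]+(0,bot-6)
    P=onz(w,tip,.046);print('finger near tip px',tip,'u',(P[:2]-M)@U,'v',(P[:2]-M)@[-U[1],U[0]])
    return w,im,g
E
python3 - <<'E'
from ring import *
w,im,g=meas('w9')
import pickle
E
```

```text
t 15.65 pos [0.5165 0.0176 0.1104] F [-0.6  0.1 -1.5] M [0.02 0.01 0.  ] gap 0.013947885211631978
tcp u -0.08954217194517657
finger bbox [262 191  10  44 401]
finger near tip px [267. 231.] u -0.11633496680253348 v 0.02126331983313782
```

>>> play_rows(
  moves=[
    [-0.008,0,0,0,0,0,5],
    [-0.016,0,0,0,0,0,5],
    [-0.024,0,0,0,0,0,5],
    [-0.032,0,0,0,0,0,5],
    [-0.04,0,0,0,0,0,5],
    [-0.048,0,0,0,0,0,5],
    [-0.056,0,0,0,0,0,5],
    [-0.064,0,0,0,0,0,5],
    [-0.07,0,0,0,0,0,5],
    [-0.07,0,0,0,0,0,5],
  ],
)

```text
t: 16.48
tool_pos: [0.4889, 0.0226, 0.1109]
eef_rot: [0.996, -0.088, 0.0, 0.0]
contact_force: [3.3, -0.1, 0.2]
finger_gap: 0.0138
```

```bash
cat >> ring.py <<'E'
def ringpos(w,g):
    # outer rim of the ring near the commanded place: bright pixels, extreme columns per row vs the known 32 mm diameter
    s=readout.sense();T=np.array(s['tool_pos']);C=np.r_[T[:2]+U*.004,.044];c=proj(w,C)
    # columns along the ring's centre row(s): left edge of bright band, 16 mm from centre
    for dv in(-12,-8,-4):
        v=int(c[1])+dv;row=np.where(g[v,int(c[0])-60:int(c[0])+60]>150)[0]+int(c[0])-60
        Q=[onz(w,(k,v),.044)[:2]-M for k in(row.min()-.5,row.max()+.5)]
        runs=np.split(row,np.where(np.diff(row)>1)[0]+1)
        res=[]
        for r in runs:
            for k in(r[0]-.5,r[-1]+.5):
                q=onz(w,(k,v),.044)[:2]-M;res.append((round(q@U*1e3,1),round(q@[-U[1],U[0]]*1e3,1)))
        print(v,res)
E
python3 - <<'E'
from ring import *
w,im,g=meas('w10');ringpos(w,g)
cv2.imwrite('pics/c10.png',cv2.resize(im[170:320,220:420],(800,600),interpolation=cv2.INTER_CUBIC))
E
```

```text
t 16.5333 pos [0.4891 0.0225 0.1109] F [ 2.8  0.3 -0.1] M [-0.12 -0.68  0.03] gap 0.014535306975790781
tcp u -0.1173510345588429
finger bbox [323 191   9  44 396]
finger near tip px [327. 231.] u -0.11617904528708325 v 0.021099559082309153
260 [(np.float64(-127.4), np.float64(6.4)), (np.float64(-117.8), np.float64(6.4)), (np.float64(-107.7), np.float64(6.4)), (np.float64(-98.6), np.float64(6.4)), (np.float64(-97.7), np.float64(6.4)), (np.float64(-85.2), np.float64(6.4))]
264 [(np.float64(-127.4), np.float64(4.4)), (np.float64(-119.7), np.float64(4.4)), (np.float64(-105.8), np.float64(4.4)), (np.float64(-98.1), np.float64(4.4)), (np.float64(-97.6), np.float64(4.4)), (np.float64(-85.1), np.float64(4.4))]
268 [(np.float64(-127.9), np.float64(2.4)), (np.float64(-120.7), np.float64(2.4)), (np.float64(-119.7), np.float64(2.4)), (np.float64(-116.8), np.float64(2.4)), (np.float64(-104.8), np.float64(2.4)), (np.float64(-85.0), np.float64(2.4))]
```

View pics/c10.png

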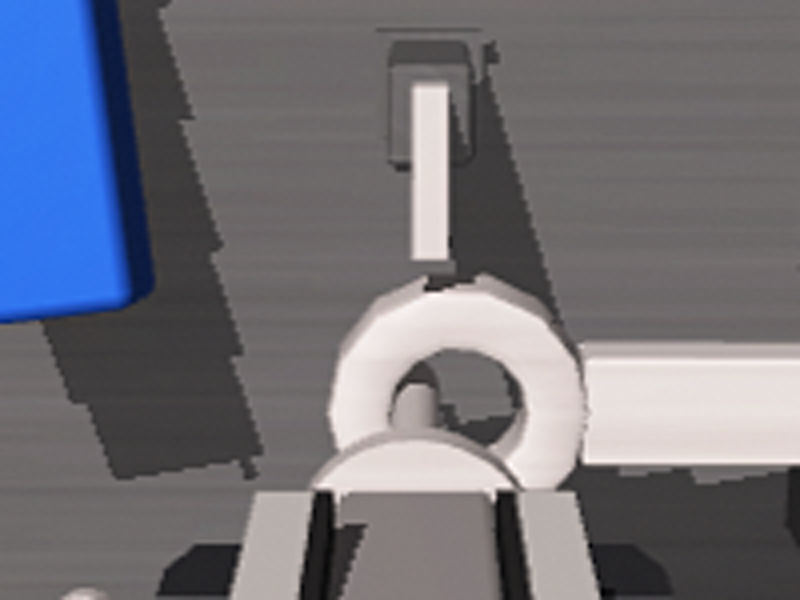

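Probe is in the eye and the slide is drawn out. Hole centre is at u = −112.8 mm and the pointer at −116.2 mm, so 3.4 mm more.

>>> play_rows(
  moves=[
    [-0.002,0,0,0,0,0,5],
    [-0.004,0,0,0,0,0,5],
    [-0.006,0,0,0,0,0,5],
    [-0.008,0,0,0,0,0,5],
    [-0.0087,0,0,0,0,0,5],
    [-0.0087,0,0,0,0,0,5],
    [-0.0087,0,0,0,0,0,5],
    [-0.0087,0,0,0,0,0,5],
    [-0.0087,0,0,0,0,0,5],
    [-0.0087,0,0,0,0,0,5],
  ],
)

```text
t: 17.37
tool_pos: [0.4856, 0.0231, 0.1105]
eef_rot: [0.996, -0.088, 0.0, 0.0]
contact_force: [3.4, 0.1, 1.5]
finger_gap: 0.0145
```

```bash
python3 - <<'E'
from ring import *
w,im,g=meas('w11');ringpos(w,g)
E
```

```text
t 17.4167 pos [0.4856 0.0231 0.1105] F [ 3.6 -0.4  1.6] M [-0.15 -0.77  0.05] gap 0.01420690538088088
tcp u -0.12091580402394497
finger bbox [330 191  10  44 399]
finger near tip px [334. 231.] u -0.11633093230572468 v 0.021156131813274266
260 [(np.float64(-130.3), np.float64(6.5)), (np.float64(-121.2), np.float64(6.5)), (np.float64(-111.2), np.float64(6.5)), (np.float64(-102.1), np.float64(6.5)), (np.float64(-101.1), np.float64(6.5)), (np.float64(-88.7), np.float64(6.5))]
264 [(np.float64(-130.8), np.float64(4.5)), (np.float64(-123.1), np.float64(4.5)), (np.float64(-109.2), np.float64(4.5)), (np.float64(-101.5), np.float64(4.5)), (np.float64(-101.1), np.float64(4.5)), (np.float64(-88.6), np.float64(4.5))]
268 [(np.float64(-131.3), np.float64(2.4)), (np.float64(-124.1), np.float64(2.4)), (np.float64(-123.1), np.float64(2.4)), (np.float64(-120.2), np.float64(2.5)), (np.float64(-108.2), np.float64(2.5)), (np.float64(-88.5), np.float64(2.5))]
```

```bash
python3 -c "
from rig import order
print(order.hand_in())"
```

```text
the job is handed in; nothing more can be done
None
```

The job is done and handed in at about 17.4 s of the 58 s allowed, with no failed checks on the finished state. The probe is still gripped and the slide is held out against its spring.

- **Seam:** I took the small grey probe from the wooden stand and set its tip about 6 mm deep in the groove, about 2.5 mm from the far end. I guided it at 18 mm/s to about 2 mm from the near end. The contact forces stayed at noise level, so the tip ran inside the groove without pressing on its floor.
- **Lock slide:** I lowered the probe into the ring eye and drew the slide out about 26 mm. In the last measurement the eye centre was at −116.2 mm and the pointer at −116.3 mm along the flask's axis. The spring pull on the tool was about 3.5 N. By my geometry the fingertips were about 5 cm above the ring.

**Disagreements and things to know:**
- The top camera put points about 5–7 mm lower in y than the wrist camera. I used the wrist camera because its view of the gripped probe tip agreed with the arm's own position to about 1 mm.
- The look-alike probes fell over by themselves in the first two seconds. The black one leans on the stand and the blue one lies on the flask's base plate. The arm was not near either when they fell, and I saw no sign of touching them later.
- I took no final picture of the whole bench to confirm that nothing else had moved.

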